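# Clear the bench punch and prove its stroke

## Robot

A 7-joint arm with a two-finger parallel gripper is mounted at the origin on the work surface. World frame = base frame: x ahead of the robot, y to its left, z up, the work surface at z = 0. Lengths are in m, angles in degrees, forces in N, time in s.
With the tool pointing down it reaches from about 0.4 to 0.925 m from the base axis. Payload 5.6 kg.
Tool frame: the origin (TCP) lies on the centre line of the jaws, within the pads' length; the fingertips stand 22 mm ahead of it and the grasp point (between the pads) lies 3 mm ahead of it; z points along the fingers, y is the line along which they close (so a half turn about z gives the same grasp; the last joint's range is limited). The gripper opens to 85 mm and grips with 20 to 120 N. Pads are 22 mm wide; open, the fingers measure 114 mm over their backs; the gripper's body (76 mm by 85 mm) begins 54 mm behind the grasp point. The pads swing forward as they close: fully open they stand 13 mm farther back than shut.
Start: joints at [-67.265, 26.786, -0.665, 91.828, 0.344, 61.387, -3.226], TCP at [0.277, 0.588, 0.253] pointing down, gripper open.
Joint ranges: [-144.91, 144.91], [-17.63, 115.5], [-89.93, 88.59], [15.96, 139.68], [-74.01, 254.01], [8.47, 105.57], [-167.45, 167.45]. Speed limits (degrees/s): [147.25, 147.25, 180, 180, 180, 180, 180].

## Interface

Orientations are given as [roll, pitch, yaw] about the fixed x, y, z axes, in that order (R = Rz(yaw) Ry(pitch) Rx(roll)).
In Python, from workcell import robot gives the robot as it stands.
- The arm moves only by the shell command python3 -m jog 'ROWS' [OPENING] [FORCE]. ROWS is JSON, one flat list of numbers, 4 for each row, row after row: the shift along the world's x, y, z in units of 40 mm (1.0 is 40 mm), then the turn about the world's z in units of 5 degrees (1.0 is 5 degrees). A call has 1 to 10 rows; each row is the pose to reach, as a shift and turn from the pose commanded when the call began; what a row does not reach only later rows make up. A row lasts 1/12 s, in which the tool goes at most 41.7 mm and 7.16 degrees, less where a joint would pass 70% of its speed; a pose out of reach is approached as far as the arm can. A call with a gripper value outside its range is refused whole. OPENING is the finger opening in mm, from 0 to 85.4, set as the call begins (- or left out, the last holds). The fingers move at their own pace and stop on an object; FORCE is the grip in N (left out, the last holds). Time passes only in rows, so rows that repeat a pose let the fingers close. It gives the time, the measured TCP pose, the force, the opening and the grip force at its end, in the units of the state.
- robot.sense(): the state, without advancing time (a new reading comes with each control period).
- robot.camera(name): name is "scene" or "top" or "wrist"; returns a dict with "color" (384x512x3 uint8, blue, green, red), "range_z" (384x512 float32, m along the optical axis (not along the pixel's ray), 0 where there is no reading), "K" (3x3 intrinsics, pixels), "extrinsics" (4x4, takes a point from camera to world coordinates). Camera axes: x right, y up, looking along -z (the intrinsics and any distortion apply to the point x, -y, -z); pixel columns grow to the right and rows downward; lengths in m; the calibration is good to about 2 mm. The wrist camera is an equidistant fisheye: a pixel r from the principal point sees the ray r / f radians off the axis. A picture is of the moment at which its call begins.
- robot.hand_in(): hands the job in; it is judged then, once.
The state is a dict: "clock": time; "joints": joint angles; "joint_velocities": joint speeds; "joint_torque": joint torques, N m; "ee_pos": TCP position; "ee_rot": TCP orientation; "ft_force": force on the tool from outside, world axes, zero at the start; "wrist_torque": the same for the moment, N m; "gripper_width": opening from 0.0 (shut) to 1.0 (fully open); "finger_force": force on a finger pad.
Only numpy, scipy, OpenCV 4.12 (cv2) and the standard library are available. Lean on these libraries where they do the work, as an engineer would, in place of code of your own. Each camera call takes 0.05 s, during which the arm holds its last target. There are 200 camera calls.

## Task

Hold the scraper block by its grip and sweep the four steel slugs off the bed of the bench punch into the catch tray behind it, without touching the slugs with the gripper. Then stand the scraper upright back on the bench, and last push the punch's sprung plunger fully down to its stop, keep it there for about a second and let it spring back up. Do not work the plunger while slugs lie on the bed, and leave the rubber-topped wooden block, the jar and the carton where they are.

Things in the scene. Friction and masses are not known exactly. Their poses are not given: they have to be found in the camera images.
- punch: Bench hole punch, bolted to the bench (z = 0). Origin on the bench, under point bed. Axes: x towards the catch tray, y towards the grey C-frame with the plunger, z up; all offsets below are along them. C-frame: x = -35 to 35 mm; its head spans y = 85 to 170 mm, top 123 mm above the bench (bush 135 mm). A 6 mm high die disc on the bed at y = 105 to 135 mm; else nothing above the bed.
- bed (a point): Point on the top face of the bed, 45 mm above the bench, in the middle of where the slugs lie; its axes are the punch's. The bed is a flat dark steel plate without raised edges, from x = -80 to 70 mm and y = -70 to 170 mm of the punch.
- tray (a point): Middle of the inner floor of the open aluminium catch tray, 6 mm above the bench. The tray adjoins the bed's edge, with no wall between: x = 70 to 158 mm, y = -75 to 75 mm of the punch (outside), walls 4 mm thick and 45 mm high.
- knob_top (a point): Centre of the flat top of the plunger's round black knob (42 mm across, 14 mm thick, on a vertical stem), 183 mm above the bench at rest and 158 mm when fully pressed. It lies at x = 0, y = +120 mm of the punch.
- plunger (a joint): Travel of the sprung plunger straight down, in m: 0 up at rest, 0.025 at its hard stop. The return spring with its preload needs about 7 N to start it and about 16 N at the bottom; it springs back up by itself when released.
- slug0: Bright steel slug, a loose disc 20 mm across and 6 mm thick, 15 g, lying flat on the bed. Origin at the centre of its underside.
- slug1: Bright steel slug, a loose disc 20 mm across and 6 mm thick, 15 g, lying flat on the bed. Origin at the centre of its underside.
- slug2: Bright steel slug, a loose disc 20 mm across and 6 mm thick, 15 g, lying flat on the bed. Origin at the centre of its underside.
- slug3: Bright steel slug, a loose disc 20 mm across and 6 mm thick, 15 g, lying flat on the bed. Origin at the centre of its underside.
- scraper: Scraper block, about 150 g, standing on the bench on its flat foot: grey plastic block 24 mm (its x) by 110 mm (its y) by 30 mm high, with an upright wooden grip on its middle, 24 mm (x) by 44 mm (y), from 30 to 80 mm above the foot. Either long face sweeps alike. Origin at the centre of its underside.
- block: Bystander: plain wooden block with a black rubber top, 60 x 95 x 30 mm, no grip, origin under its centre. It and the scraper stand on either side of the punch, one on its left and one on its right, either way round.
- jar: Bystander: closed jar, 72 mm across, 85 mm high, origin under its centre.
- carton: Bystander: cardboard carton, 80 x 110 x 55 mm, origin under its centre.
Mind the look-alikes: they are no part of the job. There is more than one size of the scraper; the job needs the largest.

How it is judged (in metres and radians):
On the way, in this order (a step that is already met when the one before it is completed fails the run):
1. all four slugs lie in the catch tray (x of slug0 in the frame of punch between 0.07 and 0.158 m and y of slug0 in the frame of punch between -0.075 and 0.075 m and z of each of slug0, slug1, slug2, slug3 in the frame of punch below 0.036 m and x of slug1 in the frame of punch between 0.07 and 0.158 m and y of slug1 in the frame of punch between -0.075 and 0.075 m and x of slug2 in the frame of punch between 0.07 and 0.158 m and y of slug2 in the frame of punch between -0.075 and 0.075 m and x of slug3 in the frame of punch between 0.07 and 0.158 m and y of slug3 in the frame of punch between -0.075 and 0.075 m), for 0.2 s.
2. the scraper stands upright on the bench, let go (height (world z) of scraper below 0.006 m and angle between scraper's own z axis and vertical below 0.1 rad and contact force between the fingers and scraper below 0.1 N), for 0.2 s.
3. the plunger is pushed fully down (at least 23 of its 25 mm) and kept there 0.4 s (value of joint plunger above 0.023 m), for 0.4 s.
At the end, for the whole second after the job is handed in: All four slugs lie in the catch tray (inside its outline and lower than 36 mm above the bench), the scraper stands released and upright (within 0.1 rad) on the bench, the plunger is back up (within 2 mm), and slugs and scraper are at rest (all of step 1 and all of step 2 and value of joint plunger below 0.002 m and linear speed of each of slug0, slug1, slug2, slug3, scraper below 0.02 m/s); the robot touches nothing.
It fails at once if the gripper or arm touches a slug (contact force between any of the fingers, the arm and slug0 above 0.3 N or contact force between any of the fingers, the arm and slug1 above 0.3 N or contact force between any of the fingers, the arm and slug2 above 0.3 N or contact force between any of the fingers, the arm and slug3 above 0.3 N).
It fails at once if the plunger is pushed more than 10 mm while a slug lies on the bed (value of joint plunger above 0.01 m and z of any of slug0, slug1, slug2, slug3 in the frame of punch above 0.04 m).
It fails at once if the wooden block, the jar or the carton is moved more than 30 mm (distance of any of block, jar, carton from where it was at the start of the episode above 0.03 m).
It also fails if it takes over 67 s, if anything falls off the work surface, if the arm or the gripper's body presses on something with over 40 N, if the wrist force passes 120 N, or if a joint passes its speed limit or range.

## Working session

There is one attempt and no reset: what is moved stays moved. The work goes in short steps, Python scripts to look and compute and a shell command to move; the robot and the scene stay as the last step left them, time stands still between calls to the robot, and variables do not carry over. Pictures are saved under pics/ and viewed, at most 10 in all, crops included, and the job is handed in when it is done.

```bash
mkdir -p pics; cat > h.py <<'E'
import numpy as np, cv2
from workcell import robot
def cloud(c):
    K=c["K"];E=c["extrinsics"];z=c["range_z"];v,u=np.mgrid[:z.shape[0],:z.shape[1]]
    P=np.stack([(u-K[0,2])/K[0,0]*z,-(v-K[1,2])/K[1,1]*z,-z],-1)
    return P@E[:3,:3].T+E[:3,3]
E
python3 - <<'E'
from h import *
for n in("top","scene"):
    c=robot.camera(n);cv2.imwrite(f"pics/{n}0.png",cv2.resize(c["color"],(800,600)));np.savez(f"{n}0.npz",**c)
    print(n,c["K"].tolist(),c["extrinsics"].round(3).tolist())
print(robot.sense())
E
```

```text
top [[459.0901451259068, 0.0, 245.2454873302377], [0.0, 459.0901451259068, 189.04533740315603], [0.0, 0.0, 1.0]] [[0.013, 0.989, -0.146, 0.353], [-1.0, 0.013, 0.001, 0.008], [0.003, 0.146, 0.989, 1.505], [0.0, 0.0, 0.0, 1.0]]
scene [[421.8567193699069, 0.0, 260.1723593317241], [0.0, 421.8567193699069, 186.79459631591394], [0.0, 0.0, 1.0]] [[-0.477, -0.727, 0.493, 1.044], [0.879, -0.398, 0.263, 0.286], [0.005, 0.559, 0.829, 0.996], [0.0, 0.0, 0.0, 1.0]]
{'clock': 0.1, 'joints': array([-67.26926198,  26.8302899 ,  -0.66341158,  91.87396775,
         0.34393398,  61.38644726,  -3.22487861]), 'joint_velocities': array([-0.04166189, -0.10322922, -0.10998473, -0.26610138, -0.01389827,
       -0.067508  , -0.02121265]), 'joint_torque': array([ 8.22362763e-04, -5.33521378e+01,  2.15214986e-02, -2.51964694e+01,
        1.14661755e-02,  4.23002653e-03, -2.39173920e-05]), 'ee_pos': array([0.27657885, 0.58772503, 0.25245318]), 'ee_rot': array([-1.79911537e+02,  7.23625086e-03,  1.54801565e+02]), 'ft_force': array([-0.92440408,  0.77750399, -0.9328794 ]), 'wrist_torque': array([-0.02977628, -0.00172002, -0.0090707 ]), 'finger_force': 0.0, 'gripper_width': 0.9996252949230738}
```

View pics/top0.png

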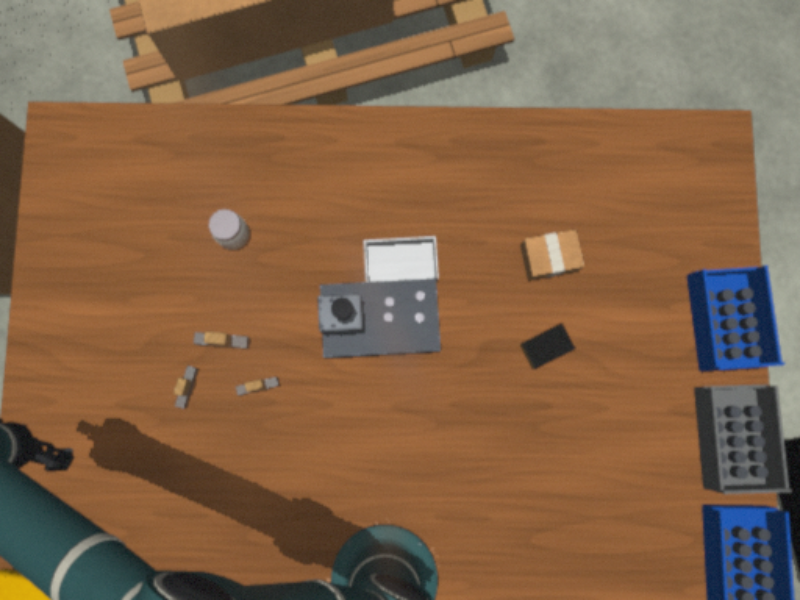

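View pics/scene0.png

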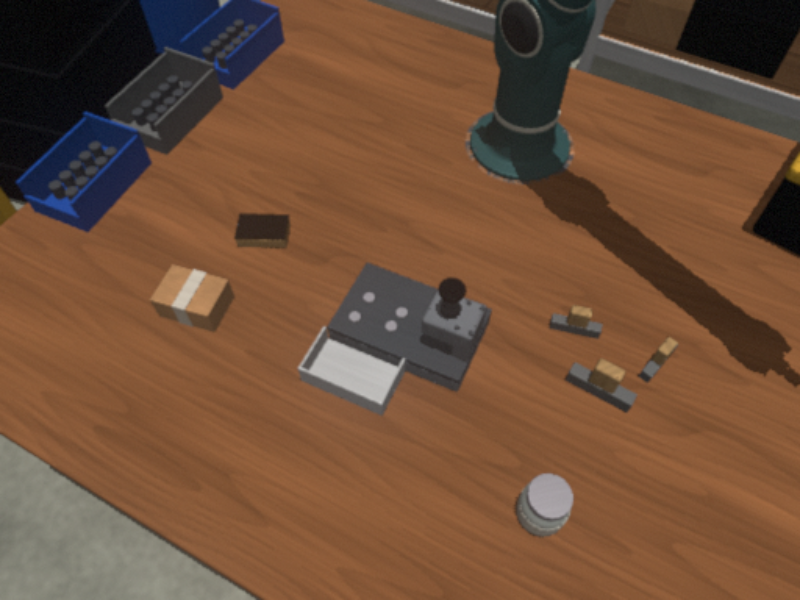

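The top view shows three scraper look-alikes, in 800x600 pixels: (221,340) is the longest, with smaller ones at (186,387) and (257,385). The punch is at about (380,318) with its slugs at (389,302), (420,296), (388,317) and (419,318). The tray is above it at (400,260), the knob at (343,309), the rubber-topped block at (548,345), the carton at (553,254) and the jar at (229,229). The scene view agrees. I choose the scraper at (221,340) and will measure all three to check.

```bash
cat > m.py <<'E'
from h import *
c=dict(np.load("top0.npz"));P=cloud(c);img=c["color"]
hsv=cv2.cvtColor(img,cv2.COLOR_BGR2HSV);X,Y,Z=P[...,0],P[...,1],P[...,2]
def blobs(m,mn):
    n,l,s,ce=cv2.connectedComponentsWithStats(m.astype(np.uint8))
    return [l==i for i in range(1,n) if s[i,4]>=mn]
def rect(m):
    r=cv2.minAreaRect((P[m][:,:2]*1000).astype(np.float32));return [np.round(np.array(r[0]),1).tolist(),np.round(r[1],1).tolist(),round(r[2],1)]
ok=(c["range_z"]>0)&(X>.25)&(X<.95)&(Y>-.6)&(Y<.6)&(Z>.012)
ok[:, :]&=~((X<.45)&(Y>.45))
for b in blobs(ok,25):
    v,u=np.nonzero(b);print("blob",int(u.mean()*1.5625),int(v.mean()*1.5625),b.sum(),"z50/98",np.percentile(Z[b],[50,98]).round(3),rect(b))
    for nm,lo,hi in(("foot",.015,.04),("hi",.06,.1)):
        q=b&(Z>lo)&(Z<hi)
        if q.sum()>8:print("   ",nm,q.sum(),rect(q))
bed=(abs(Z-.045)<.006)&(X>.4)&(X<.9)&(abs(Y)<.3)
b=max(blobs(bed&(hsv[...,2]<110),100),key=np.sum)
print("bed",rect(b))
sl=(img.min(-1)>125)&(abs(Z-.05)<.012)&bed
K=c["K"];E=c["extrinsics"]
def ray(u,v,z):
    d=E[:3,:3]@[(u-K[0,2])/K[0,0],-(v-K[1,2])/K[1,1],-1];return (E[:3,3]+d*(z-E[2,3])/d[2])[:2]
for s in blobs(sl,8):
    v,u=np.nonzero(s);print("slug",s.sum(),u.mean(),v.mean(),ray(u.mean(),v.mean(),.051).round(4),Z[s].mean().round(3))
kn=(Z>.17)&(Z<.195)&(X>.5)&(X<.9)&(abs(Y)<.3)
for s in blobs(kn,30): v,u=np.nonzero(s);print("knob",ray(u.mean(),v.mean(),.183).round(4),rect(s),Z[s].mean())
cv2.imwrite("pics/crop.png",cv2.resize(img[200:275,95:295],(800,300),interpolation=cv2.INTER_CUBIC))
E
python3 m.py
```

```text
blob 228 229 483 z50/98 [0.081 0.09 ] [[699.8, 328.7], [68.4, 67.2], 82.5]
    foot 50 [[689.4, 316.0], [33.1, 71.5], 47.1]
    hi 350 [[700.7, 331.2], [63.1, 65.7], 83.4]
blob 552 254 951 z50/98 [0.055 0.062] [[659.3, -345.2], [81.8, 112.1], 11.5]
    foot 76 [[630.5, -329.4], [130.6, 62.5], 64.1]
    hi 54 [[659.2, -343.9], [76.1, 104.8], 9.8]
blob 380 313 3803 z50/98 [0.046 0.184] [[566.3, 13.3], [239.1, 245.0], 4.0]
    foot 301 [[566.3, 13.3], [239.1, 244.1], 4.0]
    hi 23 [[487.9, 84.5], [13.7, 81.9], 14.8]
blob 547 346 566 z50/98 [0.03  0.036] [[469.2, -334.9], [59.3, 97.1], 27.3]
    foot 562 [[469.2, -334.9], [59.3, 97.1], 27.3]
blob 220 339 288 z50/98 [0.034 0.084] [[472.4, 340.5], [112.0, 24.6], 86.2]
    foot 152 [[472.2, 340.5], [112.0, 24.0], 86.0]
    hi 115 [[472.3, 339.8], [43.1, 23.0], 90.0]
blob 184 387 215 z50/98 [0.027 0.066] [[375.6, 409.1], [20.9, 85.1], 75.2]
    foot 123 [[375.7, 409.2], [20.0, 85.0], 75.6]
    hi 49 [[375.7, 408.3], [18.1, 31.3], 79.4]
blob 256 385 172 z50/98 [0.027 0.066] [[379.7, 263.1], [18.8, 85.2], 13.8]
    foot 98 [[379.7, 263.1], [18.8, 85.2], 13.8]
    hi 42 [[380.4, 262.4], [17.5, 32.1], 15.6]
blob 17 479 180 z50/98 [0.638 0.653] [[252.6, 433.3], [38.5, 12.9], 69.5]
bed [[521.5, 13.5], [150.3, 237.9], 3.7]
slug 67 239.98507462686567 160.53731343283582 [0.6596 0.0243] 0.045
slug 14 266.14285714285717 152.71428571428572 [ 0.6866 -0.06  ] 0.045
slug 43 278.2093023255814 163.41860465116278 [ 0.6518 -0.0992] 0.046
slug 16 268.375 188.0 [ 0.5711 -0.0679] 0.047
slug 16 247.8125 192.375 [ 0.5561 -0.0022] 0.047
slug 24 247.625 202.16666666666666 [ 0.5246 -0.002 ] 0.047
slug 25 267.4 202.56 [ 0.5241 -0.0651] 0.048
knob [0.5217 0.0831] [[521.9, 83.8], [38.6, 38.2], 1.2] 0.18343848001888532
```

View pics/crop.png

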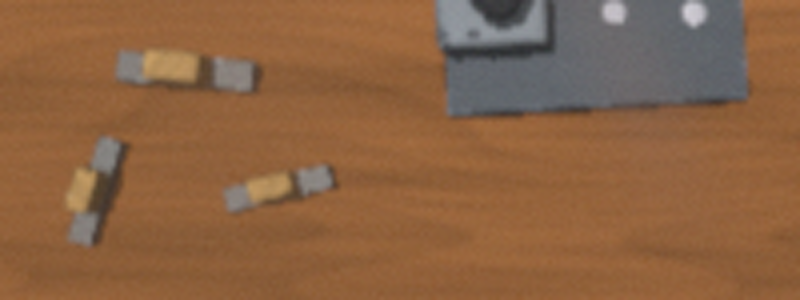

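The crop shows the upper-left scraper at crop pixel (170,68), clearly longer than the other two. It measures 112 x 24 mm with its top at 80 mm, against about 85 x 19 mm for the others, so it is the right one. Its centre is (0.472, 0.340) and its long axis is at 86°. The punch origin is (0.5297, -0.0361) with yaw 3.7°, and the knob position agrees with this to within 1 mm.

```bash
python3 -m jog '[0.5,-0.6,0,-1.37, 1,-1.25,0,-2.75, 1.5,-1.9,-0.3,-4.1, 2,-2.5,-0.6,-5.5, 2.5,-3.1,-1,-6.9, 3,-3.7,-1.3,-8.2, 3.5,-4.4,-1.6,-9.6, 4,-5,-2,-11, 4.5,-5.6,-2.3,-12.4, 4.89,-6.2,-2.3,-13.76]' 60; python3 -m jog '[0,0,0,0,0,0,0,0,0,0,0,0]'
```

```text
clock: 0.93
ee_pos: [0.4723, 0.3375, 0.1586]
ee_rot: [-179.8, 0.2, 85.6]
ft_force: [0.0, 0.1, -0.3]
gripper_width: 0.706
finger_force: 0.0
clock: 1.18
ee_pos: [0.4719, 0.3407, 0.1611]
ee_rot: [-180.0, -0.0, 86.1]
ft_force: [-0.6, 0.6, -0.3]
gripper_width: 0.7
finger_force: 0.0
```

```bash
python3 -m jog '[0,0,-0.5,0, 0,0,-1,0, 0,0,-1.5,0, 0,0,-2,0, 0,0,-2.3,0, 0,0,-2.53,0, 0,0,-2.53,0, 0,0,-2.53,0, 0,0,-2.53,0]'; python3 -m jog '[0,0,0,0,0,0,0,0,0,0,0,0,0,0,0,0,0,0,0,0,0,0,0,0,0,0,0,0,0,0,0,0,0,0,0,0,0,0,0,0]' 0 60
```

```text
clock: 1.93
ee_pos: [0.4729, 0.3408, 0.061]
ee_rot: [179.9, -0.1, 86.0]
ft_force: [-0.1, -0.2, 0.0]
gripper_width: 0.701
finger_force: 0.0
clock: 2.77
ee_pos: [0.4728, 0.3404, 0.0609]
ee_rot: [180.0, -0.0, 86.0]
ft_force: [-1.1, -0.3, 6.6]
gripper_width: 0.272
finger_force: 58.8
```

Gripped at a width of 23 mm. I'll lift and carry it past the robot side of the C-frame.

```bash
python3 -m jog '[0,0,0.5,0, 0,0,1,0, 0,0,1.6,0, 0,0,2.2,0, -0.5,-0.2,2.5,0, -1,-0.8,2.5,0.3, -1.4,-1.6,2.5,0.6, -1.4,-2.4,2.5,0.9, -1.4,-3.2,2.5,1.2, -1.4,-4,2.5,1.54]'
python3 -m jog '[0,-0.8,0,0, 0,-1.6,0,0, 0,-2.4,0,0, 0,-3.2,0,0, 0,-4,0,0, 0,-4.8,0,0, 0,-5.3,0,0, 0,-5.59,0,0, 0,-5.59,0,0, 0,-5.59,0,0]'
python3 - <<'E'
from h import *
c=robot.camera("top");s=robot.camera("scene")
cv2.imwrite("pics/a.png",np.hstack([c["color"][110:290,180:380],s["color"][100:280,150:350]]))
E
```

```text
clock: 3.6
ee_pos: [0.4155, 0.1788, 0.16]
ee_rot: [-180.0, 0.0, 93.8]
ft_force: [0.5, -0.3, -1.2]
gripper_width: 0.274
finger_force: 59.5
clock: 4.43
ee_pos: [0.4161, -0.0437, 0.1599]
ee_rot: [-180.0, -0.0, 93.6]
ft_force: [0.2, 0.7, -1.3]
gripper_width: 0.278
finger_force: 59.5
```

View pics/a.png

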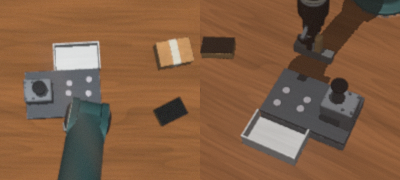

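In the left half the four slugs are untouched at about (68..90, 80..93). In the right half the scraper hangs level at (315,48), in front of the bed. Next I lower it behind the slugs, to about 2 mm above the bed.

```bash
python3 -m jog '[0.6,0,0,0, 1.2,0,0,0, 1.59,0,0,0, 1.59,0,-0.4,0, 1.59,0,-0.8,0, 1.59,0,-1.1,0, 1.59,0,-1.3,0, 1.59,0,-1.3,0, 1.59,0,-1.3,0]'
```

```text
clock: 5.28
ee_pos: [0.48, -0.0428, 0.108]
ee_rot: [-180.0, -0.0, 93.8]
ft_force: [1.0, 0.3, -1.5]
gripper_width: 0.277
finger_force: 59.3
```

```bash
python3 -m jog '[0.2,0.01,0,0, 0.4,0.03,0,0, 0.6,0.04,0,0, 0.8,0.05,0,0, 1,0.06,0,0, 1.2,0.08,0,0, 1.4,0.09,0,0, 1.6,0.1,0,0, 1.8,0.12,0,0, 2,0.13,0,0]'
python3 -m jog '[0.2,0.01,0,0, 0.4,0.03,0,0, 0.6,0.04,0,0, 0.8,0.05,0,0, 1,0.06,0,0, 1.2,0.08,0,0, 1.4,0.09,0,0, 1.4,0.09,0,0, 1.4,0.09,0,0]'
python3 - <<'E'
from h import *
c=robot.camera("top");s=robot.camera("scene")
cv2.imwrite("pics/b.png",cv2.resize(np.hstack([c["color"][110:290,180:380],s["color"][150:330,150:350]]),(800,360)))
E
```

```text
clock: 6.12
ee_pos: [0.5607, -0.0381, 0.108]
ee_rot: [-180.0, -0.0, 93.7]
ft_force: [-0.0, -0.1, -0.7]
gripper_width: 0.277
finger_force: 59.4
clock: 6.87
ee_pos: [0.6162, -0.0346, 0.1079]
ee_rot: [-180.0, 0.0, 93.7]
ft_force: [-0.2, -0.3, -1.5]
gripper_width: 0.277
finger_force: 59.3
```

View pics/b.png

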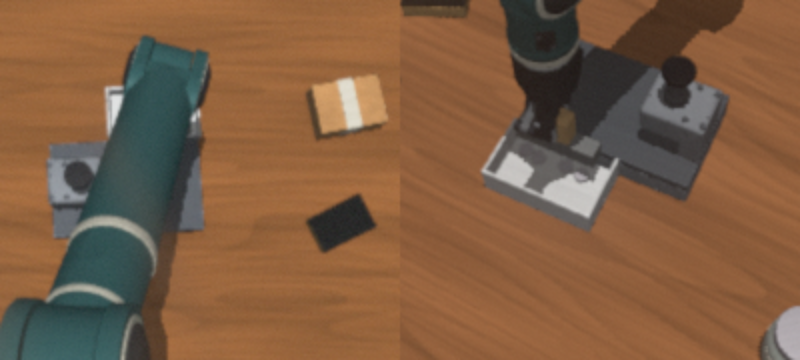

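The scene half shows the scraper over the tray's near edge at (560,140) and the bed behind it empty. The slugs appear to be in the tray, partly in shadow. I'll lift, back off and check with the arm clear.

```bash
python3 -m jog '[0,0,0.5,0, 0,0,1,0, 0,0,1.3,0, -0.8,0,1.3,0, -1.6,0,1.3,0, -2.4,0,1.3,0, -3.2,-0.1,1.3,0, -4,-0.2,1.3,0, -4.7,-0.2,1.3,0, -5,-0.22,1.3,0]'
python3 -m jog '[0,0,0,0,0,0,0,0]'
python3 - <<'E'
from h import *
c=robot.camera("top");s=robot.camera("scene")
np.savez("top1.npz",**c)
cv2.imwrite("pics/c.png",cv2.resize(np.hstack([c["color"][130:230,190:300],s["color"][150:250,180:290]]),(800,364)))
E
```

```text
clock: 7.8
ee_pos: [0.4113, -0.0435, 0.1597]
ee_rot: [-179.8, -0.1, 93.6]
ft_force: [0.5, 0.2, -1.4]
gripper_width: 0.275
finger_force: 59.9
clock: 7.97
ee_pos: [0.4161, -0.0434, 0.1606]
ee_rot: [179.9, -0.0, 93.7]
ft_force: [-0.2, -0.1, -0.7]
gripper_width: 0.276
finger_force: 59.9
```

View pics/c.png

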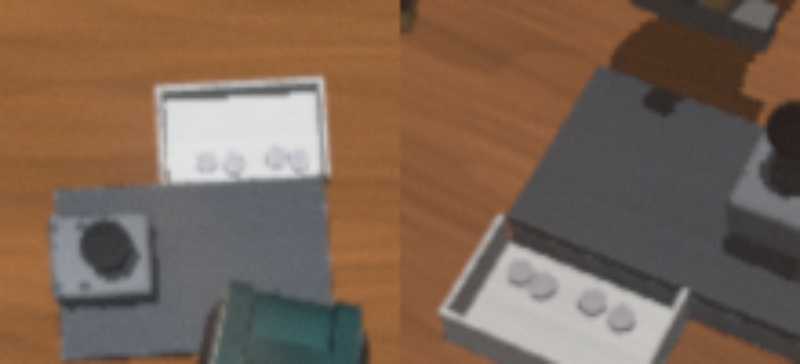

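All four slugs lie in the tray, at top-half pixels (206..300, 160) and scene-half pixels (520..620, 270..318). The bed is clear. Now I carry the scraper back to its old spot.

```bash
python3 -m jog '[0,0.8,0,0, 0,1.6,0,0, 0,2.4,0,0, 0,3.2,0,0, 0,4,0,0, 0,4.8,0,0, 0,5.6,0,0, 0,6.4,0,0, 0,7.2,0,0, 0,8,0,0]'
python3 -m jog '[0.5,0.6,0,0, 1,1.2,0,0, 1.4,1.59,0,0, 1.4,1.59,-0.6,0, 1.4,1.59,-1.2,0, 1.4,1.59,-1.8,0, 1.4,1.59,-2.2,0, 1.4,1.59,-2.4,0, 1.4,1.59,-2.45,0, 1.4,1.59,-2.45,0]'
python3 -m jog '[0,0,0,0,0,0,0,0]'
```

```text
clock: 8.9
ee_pos: [0.4166, 0.2789, 0.1599]
ee_rot: [180.0, -0.0, 93.7]
ft_force: [0.6, 0.7, -1.4]
gripper_width: 0.273
finger_force: 59.9
clock: 9.73
ee_pos: [0.4725, 0.3404, 0.0616]
ee_rot: [-180.0, 0.0, 93.7]
ft_force: [0.6, -0.7, -1.0]
gripper_width: 0.274
finger_force: 59.7
clock: 9.9
ee_pos: [0.4726, 0.3406, 0.0627]
ee_rot: [179.9, -0.0, 93.7]
ft_force: [-0.1, 0.1, -0.8]
gripper_width: 0.276
finger_force: 59.7
```

```bash
python3 -m jog '[0,0,-0.02,0, 0,0,-0.04,0, 0,0,-0.06,0, 0,0,-0.06,0,0,0,-0.06,0]'
python3 -m jog '[0,0,0,0,0,0,0,0,0,0,0,0,0,0,0,0,0,0,0,0,0,0,0,0,0,0,0,0]' 60
python3 -m jog '[0,0,0.3,0, 0,0,0.8,0, 0,0,1.5,0, 0,0,2.2,0, 0,0,3,0, 0,0,3.8,0, 0,0,4.5,0, 0,0,5,0, 0,0,5,0, 0,0,5,0]' 
python3 - <<'E'
from h import *
s=robot.camera("scene");P=cloud(s);np.savez("s.npz",**s)
m=(abs(P[...,0]-.4726)<.07)&(abs(P[...,1]-.3405)<.07)&(P[...,2]>.02)&(P[...,2]<.1)
Z=P[...,2][m];print(np.percentile(Z,[2,50,95,99.5]))
t=m&(P[...,2]>.076)&(P[...,2]<.09);r=cv2.minAreaRect((P[t][:,:2]*1000).astype(np.float32));print(r,t.sum())
cv2.imwrite("pics/d.png",cv2.resize(s["color"][180:280,320:440],(480,400)))
E
```

```text
clock: 10.32
ee_pos: [0.4723, 0.3406, 0.0607]
ee_rot: [180.0, -0.1, 93.7]
ft_force: [-0.7, 0.1, 5.4]
gripper_width: 0.274
finger_force: 60.6
clock: 10.9
ee_pos: [0.472, 0.3401, 0.0596]
ee_rot: [-180.0, 0.0, 93.7]
ft_force: [-0.2, 0.3, 0.8]
gripper_width: 0.703
finger_force: 0.0
clock: 11.73
ee_pos: [0.4724, 0.3404, 0.2617]
ee_rot: [179.9, -0.1, 93.7]
ft_force: [0.8, -0.2, -0.7]
gripper_width: 0.705
finger_force: 0.0
[0.02118772 0.03367514 0.08186817 0.084102  ]
((470.6074523925781, 342.0453186035156), (25.655269622802734, 43.889259338378906), 6.1180219650268555) 163
```

View pics/d.png

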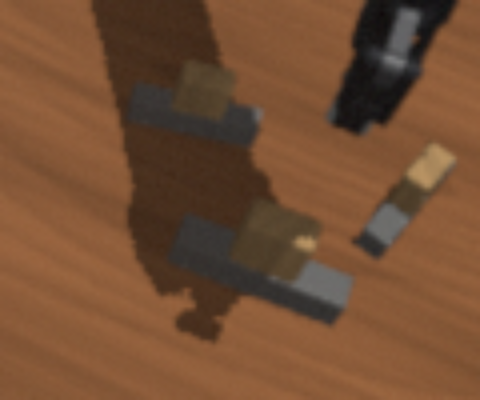

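The scraper stands upright and released at (265,255) in the crop, with its top at about 82 mm. Next I close the fingers and move over the knob.

```bash
python3 -m jog '[0.1,-0.6,0,0, 0.2,-1.3,0,0, 0.4,-2.1,0,0, 0.6,-2.9,0,0, 0.7,-3.7,0,0, 0.9,-4.5,0,0, 1,-5.3,0,0, 1.15,-6,0,0, 1.24,-6.42,0,0, 1.24,-6.42,0,0]' 0
python3 -m jog '[0,0,-0.3,0, 0,0,-0.6,0, 0,0,-0.9,0, 0,0,-1.1,0, 0,0,-1.25,0, 0,0,-1.25,0,0,0,-1.25,0]'
python3 - <<'E'
from h import *
s=robot.camera("scene");cv2.imwrite("pics/e.png",cv2.resize(s["color"][130:250,220:340],(480,480)))
E
```

```text
clock: 12.62
ee_pos: [0.5214, 0.0782, 0.2586]
ee_rot: [-179.9, 0.1, 93.3]
ft_force: [-0.8, -1.0, -0.9]
gripper_width: 0.004
finger_force: 0.0
clock: 13.2
ee_pos: [0.5214, 0.0836, 0.2094]
ee_rot: [-179.9, 0.0, 93.7]
ft_force: [1.1, -0.2, 0.4]
gripper_width: -0.002
finger_force: 0.0
```

View pics/e.png

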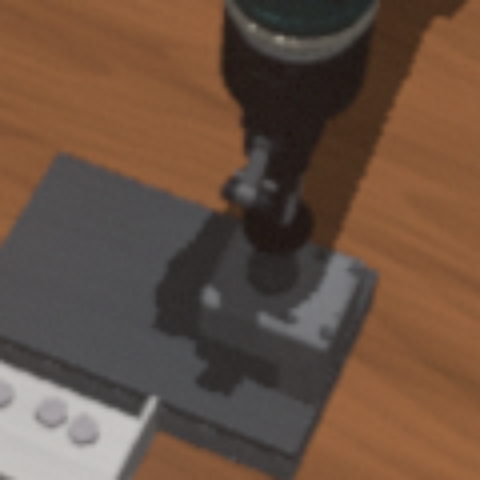

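The shut fingertips are centred just above the knob, at (278,215). Press in small steps.

```bash
python3 -m jog '[0,0,-0.1,0, 0,0,-0.2,0, 0,0,-0.3,0, 0,0,-0.4,0, 0,0,-0.5,0, 0,0,-0.6,0, 0,0,-0.65,0, 0,0,-0.7,0, 0,0,-0.7,0, 0,0,-0.7,0]'
```

```text
clock: 14.08
ee_pos: [0.5225, 0.0835, 0.1836]
ee_rot: [179.9, -0.1, 93.7]
ft_force: [-3.1, -0.1, 14.2]
gripper_width: 0.001
finger_force: 7.0
```

```bash
python3 -m jog '[0,0,-0.03,0, 0,0,-0.06,0, 0,0,-0.09,0, 0,0,-0.12,0, 0,0,-0.12,0]'
```

```text
clock: 14.5
ee_pos: [0.5226, 0.0835, 0.1805]
ee_rot: [179.9, -0.1, 93.7]
ft_force: [-8.9, -1.3, 27.5]
gripper_width: -0.001
finger_force: 13.8
```

27 N at z = 0.1805 means it is on the stop. Hold for a second, then release.

```bash
python3 -m jog '[0,0,0,0,0,0,0,0,0,0,0,0,0,0,0,0,0,0,0,0,0,0,0,0,0,0,0,0,0,0,0,0,0,0,0,0,0,0,0,0]'; python3 -m jog '[0,0,0,0,0,0,0,0, 0,0,0.2,0, 0,0,0.4,0, 0,0,0.6,0, 0,0,0.9,0, 0,0,1.4,0, 0,0,2,0, 0,0,2.5,0, 0,0,2.5,0]'
python3 -m jog '[0,0,0.5,0,-0.6,0,0.5,0,-1.2,0,0.5,0,-1.8,0,0.5,0,-2.4,0,0.5,0,-3,0,0.5,0,-3,0,0.5,0,-3,0,0.5,0]'
python3 - <<'E'
from h import *
s=robot.camera("scene");c=robot.camera("top");P=cloud(c)
kn=(P[...,2]>.15)&(abs(P[...,0]-.522)<.025)&(abs(P[...,1]-.0835)<.025)
print("knob z",np.median(P[...,2][kn]),kn.sum())
cv2.imwrite("pics/f.png",cv2.resize(s["color"],(800,600)))
E
```

```text
clock: 15.33
ee_pos: [0.5226, 0.0836, 0.1805]
ee_rot: [179.9, -0.1, 93.7]
ft_force: [-7.6, -2.0, 28.0]
gripper_width: 0.0
finger_force: 13.5
clock: 16.17
ee_pos: [0.5238, 0.0836, 0.281]
ee_rot: [179.6, -0.1, 93.7]
ft_force: [0.4, -0.3, 0.4]
gripper_width: 0.001
finger_force: 0.0
clock: 16.83
ee_pos: [0.401, 0.0835, 0.2969]
ee_rot: [180.0, -0.1, 93.8]
ft_force: [1.1, 0.3, -0.4]
gripper_width: -0.001
finger_force: 0.0
knob z 0.18283690625806215 160
```

View pics/f.png

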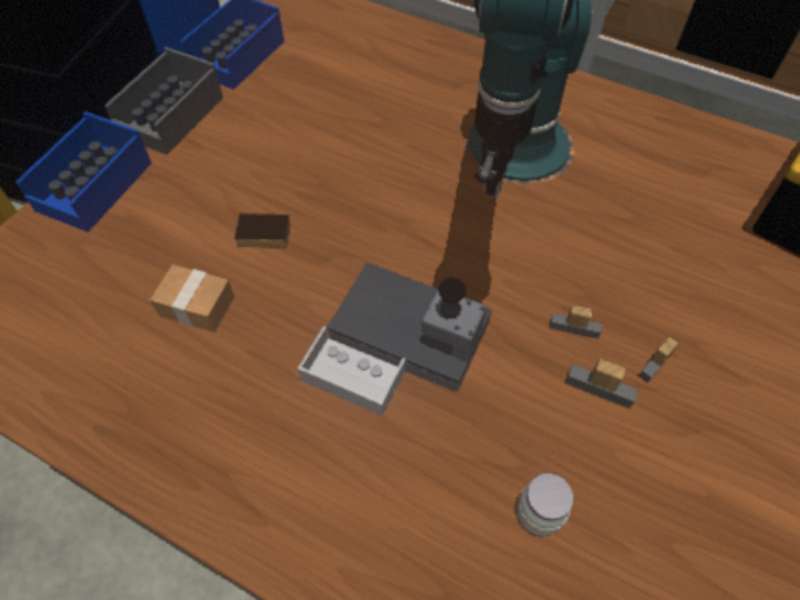

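The four slugs are in the tray at (333..376, 352..371) and the scraper stands at (602,382). The knob is back up at 183 mm, the bystanders have not moved, and the arm is clear.

```bash
python3 -c "
from workcell import robot
print(robot.hand_in())"
```

```text
the job is handed in; nothing more can be done
None
```

I handed the job in at about 17 s: all four slugs are in the catch tray, the scraper stands upright and released, and the plunger was held on its stop for about a second and has sprung back up; the hand-in gave no verdict.

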